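# Let the large tin of shoe cream down with the spring-centred dispenser lever

## Task

Push the ball-topped spring lever of the tin dispenser over towards the lane that holds the larger tin, right up against its rubber stop; hold it firmly there for about a second without forcing it, while the large tin rolls down to the front of its lane. Then let the lever spring back to the middle. Do not touch the tins yourself, keep the small tin behind its gate, and leave the other things on the bench where they are.

Things in the scene. Friction and masses are not known exactly. Their poses are not given: they have to be found in the camera images.
- dispenser: Two-lane gravity dispenser fixed to the bench, grey base 270 x 180 mm. Origin: on the bench directly under the lever's pivot. +x points up the lanes, -x to their low front end, +y is left, z up. Lanes centred at y = +50 and -50 mm, 28 mm wide between thin walls, falling 0.17 rad towards -x, from x = +168 to a low front plate at x = -85 mm.
- gate_left (a point): Point on the floor of the lane at y = +50 mm, at the gate (x = 0, 50 mm above the bench). A steel gate plate stands 8 mm out of the floor here and holds the tin behind it (on the +x side). Both gates are carried by the lever: the gate on the side to which the ball is tilted sinks into the floor (clear from about 0.2 rad); the other rises and still blocks.
- gate_right (a point): The same point on the lane at y = -50 mm, with its own gate.
- cheeks: Two fixed uprights, 30 x 8 mm, at x = 0, y = +84 and -84 mm of the dispenser (same origin and axes), tops 150 mm above the bench. Through each, at 135 mm height, a stop screw points inwards over the lane; the lever's post runs against its springy rubber tip. The screws are set anew each time, left and right apart: the post meets the rubber somewhere from 0.26 to 0.45 rad of tilt.
- lever_ball (a point): Centre of the black ball, 32 mm across, on top of the lever, a 12 mm round steel post. The pivot is 35 mm above the bench over the dispenser's origin and the ball's centre 170 mm from the pivot, so 205 mm above the bench at the middle. Nothing else of the dispenser is higher than 150 mm.
- lever (a joint): Tilt in rad: 0 upright, positive with the ball to the dispenser's +y. It springs back to 0 within a second. Spring: about 1.1 N more at the ball per 0.1 rad, 5 N at most. On the rubber stop the force climbs about 2 N per further mm. Firm is 2 N or more beyond the spring's force; above 20 N is forcing it.
- tin_large: Larger closed flat tin, bare metal, 60 mm in diameter, 22 mm thick, standing on edge in one of the two lanes (which one changes) and resting against the gate. Origin: its centre; its y axis is the tin's axis, across the lane. Once let down it rests against the front plate with its centre about 55 mm to the front (-x) of the dispenser's origin.
- tin_small: Smaller tin of the same make, 42 mm in diameter, 22 mm thick, on edge in the other lane behind its gate. Origin: its centre. It must stay there.
- jar: Closed cream jar, 56 mm in diameter, 65 mm high, standing on the bench beside the dispenser; origin at the centre of its underside. Leave alone.
- last: Wooden shoe last (foot form), about 200 x 55 x 55 mm, on the bench beside the dispenser; origin under its middle. Leave alone.
- brush: Small shoe brush with a wooden back, 130 x 45 x 38 mm, lying bristles down on the bench; origin at the centre of its underside. Leave alone.
Mind the look-alikes: they are no part of the job. Leave any blue or green look-alike of the tin_large alone.

How it is judged:
On the way, in this order (a step that is already met when the one before it is completed fails the run):
1. the lever, tilted towards the large tin's lane, is pressed on its stop and held there (((y of tin_large in the frame of dispenser above 0 m and value of joint lever above 0.2 rad and contact force between cheeks and lever above 2 N) or (y of tin_large in the frame of dispenser below 0 m and value of joint lever below -0.2 rad and contact force between cheeks and lever above 2 N))), for 0.6 s.
2. the lever is back in the middle and the large tin is at the front of its lane (value of joint lever between -0.06 and 0.06 rad and x of tin_large in the frame of dispenser between -0.075 and -0.04 m and z of tin_large in the frame of dispenser below 0.09 m and angle between the y axis of tin_large and the y axis of dispenser, either way round below 0.2 rad), for 0.2 s.
At the end, for the whole second after the job is handed in: The large tin stands on edge at rest at the front of its lane (centre 40 to 75 mm to the front of the lever's pivot), the small tin is at rest behind its gate (centre more than 5 mm behind the pivot), and the lever stands in the middle within 0.06 rad (all of step 2 and x of tin_small in the frame of dispenser above 0.005 m and linear speed of each of tin_large, tin_small below 0.02 m/s); the robot touches nothing.
It fails at once if the lever is forced (pushed with more than 20 N) (contact force between any of the fingers, the arm and lever above 20 N).
It fails at once if the small tin leaves its place behind the gate (x of tin_small in the frame of dispenser below 0.005 m or z of tin_small in the frame of dispenser above 0.12 m).
It fails at once if the robot touches a tin (contact force between any of the fingers, the arm and tin_large above 0.3 N or contact force between any of the fingers, the arm and tin_small above 0.3 N).
It fails at once if the jar, the last or the brush is shifted by more than 20 mm (distance of any of jar, last, brush from where it was at the start of the episode above 0.02 m).
It also fails if it takes over 43 s, if anything falls off the work surface, if the arm or the gripper's body presses on something with over 40 N, if the wrist force passes 120 N, or if a joint passes its speed limit or range.

## Robot

A 6-joint arm with a two-finger parallel gripper is mounted at the origin on the work surface. World frame = base frame: x ahead of the robot, y to its left, z up, the work surface at z = 0. Lengths are in m, angles in rad, forces in N, time in s.
With the tool pointing down it reaches from about 0.3 to 0.875 m from the base axis. Payload 6.4 kg.
Tool frame: the origin (TCP) lies at the centre of the arm's flange, where the gripper is bolted on; the fingertips stand 173 mm ahead of it and the grasp point (between the pads) lies 155 mm ahead of it; z points along the fingers, x is the direction in which the jaws open and shut, and the axes are right-handed (so a half turn about z gives the same grasp; the last joint's range is limited). The gripper opens to 85 mm and grips with 20 to 120 N. Pads are 22 mm wide; open, the fingers measure 114 mm over their backs; the gripper's body (76 mm by 85 mm) begins 54 mm behind the grasp point. The pads swing forward as they close: fully open they stand 13 mm farther back than shut.
Start: joints at [1.019, 0.181, 1.607, -0, 1.354, -0.206], TCP at [0.195, 0.541, 0.405] pointing down, gripper open.
Joint ranges: [-2.99, 2.99], [-0.89, 2.07], [0.3, 2.58], [-1.14, 4.28], [0, 2.63], [-3.12, 3.12]. Speed limits (rad/s): [2.57, 2.57, 3.01, 3.14, 3.14, 3.14].

## Interface

Orientations are given as a unit quaternion [w, x, y, z].
In Python, from bench import ctrl gives the robot as it stands. The module is installed in compiled form; this text tells all that it offers.
- The arm moves only by the tool move_arm, never from a script. Its argument "moves" is a list of rows, each an object of numbers: "gripper": the opening in per cent of the stroke, from 0 (shut) to 100 (fully open); "x", "y", "z": the shift along the tool's x, y, z in cm; "roll": the turn about the tool's z in degrees. In form: [{"gripper": .., "x": .., "y": .., "z": .., "roll": ..}, ...]. A call has 1 to 5 rows; each row shifts and turns the commanded pose from where the row before left it, along the tool's axes as they then stand; what a row does not reach is not made up. A row lasts 1/8 s, in which the tool goes at most 62.5 mm and 10.7 degrees, less where a joint would pass 70% of its speed; a pose out of reach is approached as far as the arm can. A call is refused whole if a number of a shift passes 6.25 or a number of a turn 10.7, either way. A call with a gripper value outside its range is refused whole. The fingers move at their own pace and stop on an object; the grip force is fixed at half the most. Time passes only in rows, so rows that do not move let the fingers close. It gives the time, the measured TCP pose, the force and the opening at its end, in the units of the state.
- ctrl.get_obs(): the state, without advancing time (a new reading comes with each control period).
- ctrl.camera(name): name is "scene" or "top" or "wrist"; returns a dict with "img" (480x640x3 uint8, red, green, blue), "fx", "fy", "cx", "cy" (pixels), "world_from_camera" (4x4, takes a point from camera to world coordinates); the wrist camera has in their place "tool_from_camera" (4x4, takes a point from camera to tool coordinates, whose origin is the TCP and whose axes are the tool frame's). Camera axes: x right, y up, looking along -z (the intrinsics and any distortion apply to the point x, -y, -z); pixel columns grow to the right and rows downward; lengths in m; the calibration is good to about 2 mm. A picture is of the moment at which its call begins: read the wrist's pose just before it. There is no depth.
- ctrl.hand_in(): hands the job in, once; it reports no verdict.
The state is a dict: "time_s": time; "q": joint angles; "dq": joint speeds; "joint_efforts": joint torques, N m; "eef_pos": TCP position; "eef_rot": TCP orientation; "wrist_force": force on the tool from outside, world axes, zero at the start; "torque": the same for the moment, N m; "opening": opening from 0.0 (shut) to 1.0 (fully open).
Only numpy, scipy, OpenCV 4.12 (cv2) and the standard library are available. Lean on these libraries where they do the work, as an engineer would, in place of code of your own. Each camera call takes 0.05 s, during which the arm holds its last target. There are 200 camera calls.

## Working session

There is one attempt and no reset: what is moved stays moved. The work goes in short steps, Python scripts to look and compute and a tool call to move; the robot and the scene stay as the last step left them, time stands still between calls to the robot, and variables do not carry over. Pictures are saved under pics/ and viewed, about 8 in all and at most 12, crops included, and the job is handed in when it is done.

Besides the shell and the picture viewer there is one more tool, called after "Call:" by a JSON object that holds its "name" and its "arguments". move_arm: Moves the arm, as the interface text tells. Its arguments: {"type":"object","properties":{"moves":{"type":"array","items":{"type":"object","properties":{"gripper":{"type":"number"},"x":{"type":"number"},"y":{"type":"number"},"z":{"type":"number"},"roll":{"type":"number"}}}}},"required":["moves"]}

```bash
mkdir -p pics; cat > h.py <<'E'
import numpy as np, cv2
from bench import ctrl
def shot(n,f):
    c=ctrl.camera(n); cv2.imwrite('pics/'+f+'.png',c['img'][:,:,::-1]); return c
def ray(c,u,v,T=None):
    M=np.array(c['world_from_camera']) if T is None else T
    d=M[:3,:3]@np.array([(u-c['cx'])/c['fx'],-(v-c['cy'])/c['fy'],-1]); return M[:3,3],d
def onz(c,u,v,z,T=None):
    o,d=ray(c,u,v,T); return o+d*(z-o[2])/d[2]
def proj(c,p):
    q=np.linalg.inv(np.array(c['world_from_camera']))@np.append(p,1); return c['cx']-c['fx']*q[0]/q[2],c['cy']+c['fy']*q[1]/q[2]
E
python3 - <<'E'
from h import *
import pickle
d={n:shot(n,n+'1') for n in('scene','top')}
pickle.dump(d,open('c.pkl','wb'))
for n in d:print(n,{k:np.round(v,3) for k,v in d[n].items() if k!='img'})
print(ctrl.get_obs())
E
```

```text
scene {'fx': np.float64(577.475), 'fy': np.float64(577.475), 'cx': np.float64(333.836), 'cy': np.float64(241.949), 'world_from_camera': array([[-0.11 , -0.528,  0.842,  1.278],
       [ 0.994, -0.047,  0.1  ,  0.133],
       [-0.013,  0.848,  0.53 ,  0.629],
       [ 0.   ,  0.   ,  0.   ,  1.   ]])}
top {'fx': np.float64(456.967), 'fy': np.float64(456.967), 'cx': np.float64(316.422), 'cy': np.float64(241.14), 'world_from_camera': array([[-0.028,  0.984, -0.176,  0.373],
       [-0.999, -0.032, -0.02 ,  0.031],
       [-0.026,  0.175,  0.984,  1.048],
       [ 0.   ,  0.   ,  0.   ,  1.   ]])}
{'time_s': 0.1, 'q': array([ 1.01869951e+00,  1.81450251e-01,  1.60786532e+00, -4.69718995e-05,
        1.35382709e+00, -2.06313149e-01]), 'dq': array([-0.00110017, -0.00303613, -0.00213852, -0.00018748, -0.00157606,
       -0.00034555]), 'joint_efforts': array([-2.66913767e-04, -4.45874798e+01, -3.52238703e+01, -2.79666292e-04,
        4.15118120e-03,  2.89101922e-05]), 'eef_pos': array([0.19476616, 0.54077534, 0.40390395]), 'eef_rot': array([ 3.27281057e-04,  8.18206488e-01,  5.74923945e-01, -7.02882065e-04]), 'wrist_force': array([0.16671212, 0.07728375, 0.25646444]), 'torque': array([ 0.01818106,  0.01759338, -0.00294726]), 'opening': 1.0068532321653565}
```

View pics/top1.png

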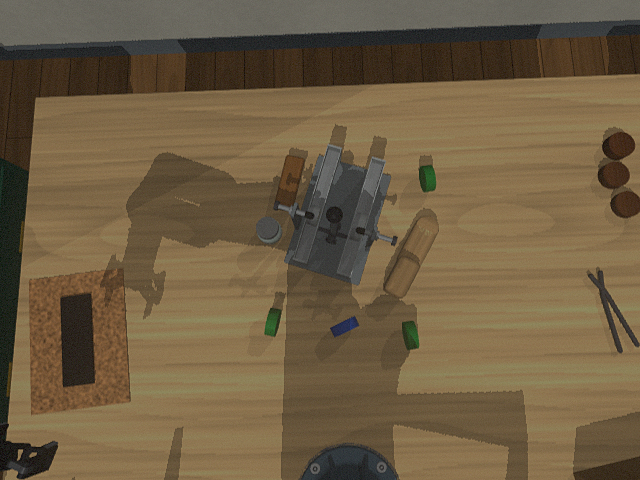

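View pics/scene1.png

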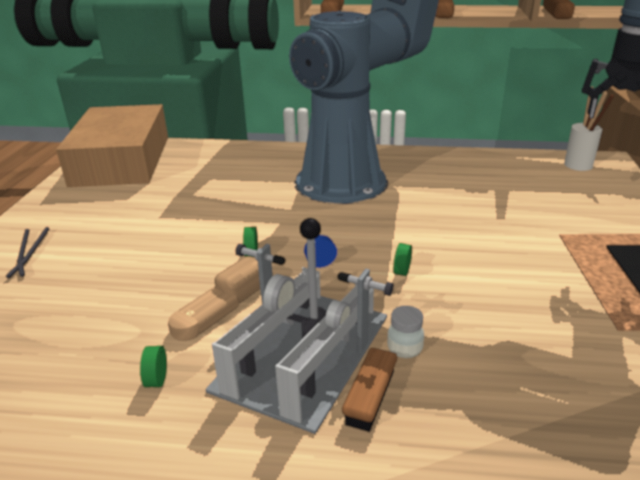

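```bash
python3 - <<'E'
from h import *
import pickle
d=pickle.load(open('c.pkl','rb')); t,s=d['top'],d['scene']
print('ball top',onz(t,334.5,214.5,.205),'scene',onz(s,310.5,229,.205))
a=s['img'][205:405,190:410,::-1]; b=t['img'][120:300,250:450,::-1]
cv2.imwrite('pics/cr.png',np.hstack([cv2.resize(a,(400,364),interpolation=3),cv2.resize(b,(400,364),interpolation=3)]))
E
```

```text
ball top [0.57366972 0.01250537 0.205     ] scene [0.57213186 0.01587474 0.205     ]
```

View pics/cr.png

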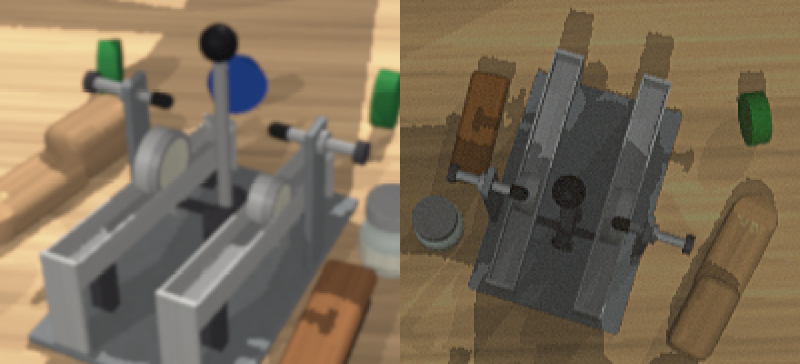

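```bash
python3 - <<'E'
from h import *
import pickle
t=pickle.load(open('c.pkl','rb'))['top']
P=[onz(t,u,v,.012)[:2] for u,v in((285,261),(358,285),(391,174.5),(320,154))]
for i in range(4):
    e=P[(i+1)%4]-P[i]; print(np.linalg.norm(e),np.degrees(np.arctan2(e[1],e[0])))
b=np.array([.573,.014])
th=np.mean([np.arctan2(*(P[2]-P[1])[::-1]),np.arctan2(*(P[3]-P[0])[::-1])])
X=np.array([np.cos(th),np.sin(th)]);Y=np.array([-X[1],X[0]])
for n,(u,v) in dict(L=(250+125/2,120+193/2.02),R=(250+214/2,120+223/2.02)).items():
    w=onz(t,u,v,.135)[:2]-b; y=abs(w@Y); print(n,w@X,w@Y,'contact tilt~',np.arctan2(y-6,.1) if 0 else np.arctan((y-.006)/.1))
p=b+.075*Y; print('th',np.degrees(th),'Y',Y,'start',p)
R0=np.array([.339,.941]);R1=np.array([.941,-.339]); d=p-ctrl.get_obs()['eef_pos'][:2]
print('tool shift',d@R0,d@R1)
E
```

```text
0.1748335455917141 -110.03058054062848
0.2721214170129776 -19.086496135146923
0.1750839837194053 70.97312585320029
0.26905869560906 160.97186825640603
L 0.002040735791659431 0.04524530818077284 contact tilt~ 0.3739835304625822
R -0.0009031017645831918 -0.050602273692414566 contact tilt~ 0.41954151284217867
th -19.05731393937045 Y [0.32651381 0.94519243] start [0.59748854 0.08488943]
tool shift -0.2924657553448925 0.5335070812564275
```

Call:
{"name": "move_arm", "arguments": {"moves": [{"gripper": 0}, {"gripper": 0}, {"gripper": 0}]}}

```text
validation failed for argument at $.mo...
```

Call:
{"name": "move_arm", "arguments": {"moves": [{"gripper": 0, "x": -2.4, "y": 4.4, "z": 0, "roll": 0}, {"gripper": 0, "x": -2.4, "y": 4.4, "z": 0, "roll": 0}, {"gripper": 0, "x": -2.4, "y": 4.4, "z": 0, "roll": 0}, {"gripper": 0, "x": -2.4, "y": 4.4, "z": 0, "roll": 0}, {"gripper": 0, "x": -2.4, "y": 4.4, "z": 0, "roll": 0}]}}

```text
time_s: 0.72
eef_pos: [0.3619, 0.3521, 0.4044]
eef_rot: [-0.0, 0.818, 0.575, -0.0]
wrist_force: [-0.7, 1.1, -0.0]
opening: 0.004
```

Call:
{"name": "move_arm", "arguments": {"moves": [{"gripper": 0, "x": -2.4, "y": 4.4, "z": 0, "roll": 0}, {"gripper": 0, "x": -2.4, "y": 4.4, "z": 0, "roll": 0}, {"gripper": 0, "x": -2.4, "y": 4.4, "z": 0, "roll": 0}, {"gripper": 0, "x": -2.4, "y": 4.4, "z": 0, "roll": 0}, {"gripper": 0, "x": -2.4, "y": 4.4, "z": 0, "roll": 0}]}}

```text
time_s: 1.35
eef_pos: [0.5283, 0.1646, 0.4043]
eef_rot: [-0.0, 0.818, 0.575, -0.0]
wrist_force: [0.8, -0.4, 1.0]
opening: 0.0
```

Call:
{"name": "move_arm", "arguments": {"moves": [{"gripper": 0, "x": -2.5, "y": 4.6, "z": 0, "roll": 0}, {"gripper": 0, "x": -2.5, "y": 4.6, "z": 0, "roll": 0}, {"gripper": 0, "x": 0, "y": 0, "z": 2.6, "roll": 0}, {"gripper": 0, "x": 0, "y": 0, "z": 2.6, "roll": 0}, {"gripper": 0, "x": 0, "y": 0, "z": 0, "roll": 0}]}}

```text
time_s: 1.98
eef_pos: [0.5961, 0.0876, 0.3498]
eef_rot: [-0.002, 0.818, 0.575, -0.002]
wrist_force: [-0.7, -1.0, 0.6]
opening: 0.0
```

```bash
python3 - <<'E'
from h import *
o=ctrl.get_obs(); print(o['eef_pos'],o['wrist_force'])
c=shot('scene','scene2'); t=shot('top','top2')
p=o['eef_pos']-[0,0,.173]; print(proj(c,p),proj(t,p))
a=c['img'][150:400,190:450,::-1]; b=t['img'][120:300,240:430,::-1]
cv2.imwrite('pics/cr2.png',np.hstack([cv2.resize(a,(400,384)),cv2.resize(b,(400,384))]))
E
```

```text
[0.59609957 0.08764347 0.34975811] [-0.67569488 -1.0300931   0.5521152 ]
(np.float64(358.8880525070458), np.float64(257.03393490438566)) (np.float64(295.64299343794477), np.float64(208.00960830754408))
```

View pics/cr2.png

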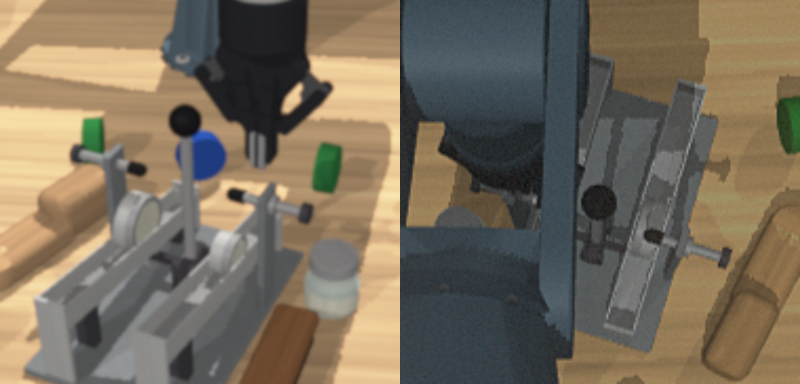

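Call:
{"name": "move_arm", "arguments": {"moves": [{"gripper": 0, "x": -1.3, "y": 0, "z": 0, "roll": 0}, {"gripper": 0, "x": -1.3, "y": 0, "z": 0, "roll": 0}, {"gripper": 0, "x": -1.0, "y": 0, "z": 0, "roll": 0}, {"gripper": 0, "x": -0.4, "y": 0, "z": 0, "roll": 0}, {"gripper": 0, "x": -0.4, "y": 0, "z": 0, "roll": 0}]}}

```text
time_s: 2.7
eef_pos: [0.5821, 0.046, 0.3528]
eef_rot: [0.0, 0.818, 0.575, 0.0]
wrist_force: [-0.2, -0.3, 0.0]
opening: 0.001
```

Call:
{"name": "move_arm", "arguments": {"moves": [{"gripper": 0, "x": -0.4, "y": 0, "z": 0, "roll": 0}, {"gripper": 0, "x": -0.4, "y": 0, "z": 0, "roll": 0}, {"gripper": 0, "x": -0.4, "y": 0, "z": 0, "roll": 0}, {"gripper": 0, "x": -0.5, "y": 0, "z": 0, "roll": 0}, {"gripper": 0, "x": -0.5, "y": 0, "z": 0, "roll": 0}]}}

```text
time_s: 3.32
eef_pos: [0.5747, 0.0255, 0.3528]
eef_rot: [0.0, 0.818, 0.575, 0.0]
wrist_force: [0.0, 0.8, 0.1]
opening: 0.002
```

Call:
{"name": "move_arm", "arguments": {"moves": [{"gripper": 0, "x": -0.4, "y": 0, "z": 0, "roll": 0}, {"gripper": 0, "x": -0.4, "y": 0, "z": 0, "roll": 0}, {"gripper": 0, "x": -0.4, "y": 0, "z": 0, "roll": 0}, {"gripper": 0, "x": -0.4, "y": 0, "z": 0, "roll": 0}, {"gripper": 0, "x": 0, "y": 0, "z": 0, "roll": 0}]}}

```text
time_s: 3.95
eef_pos: [0.5691, 0.0105, 0.3525]
eef_rot: [-0.0, 0.818, 0.575, -0.0]
wrist_force: [0.6, 1.6, -1.4]
opening: -0.001
```

```bash
python3 - <<'E'
from h import *
f=[]
for i in range(4):
    c=ctrl.camera('scene');o=ctrl.get_obs();f.append(o['wrist_force'])
print(o['eef_pos'],np.mean(f,0))
cv2.imwrite('pics/s3.png',cv2.resize(c['img'][170:370,190:450,::-1],(780,600)))
E
```

```text
[0.56924442 0.01085476 0.35257865] [ 0.54840491  1.84278945 -1.51750174]
```

View pics/s3.png

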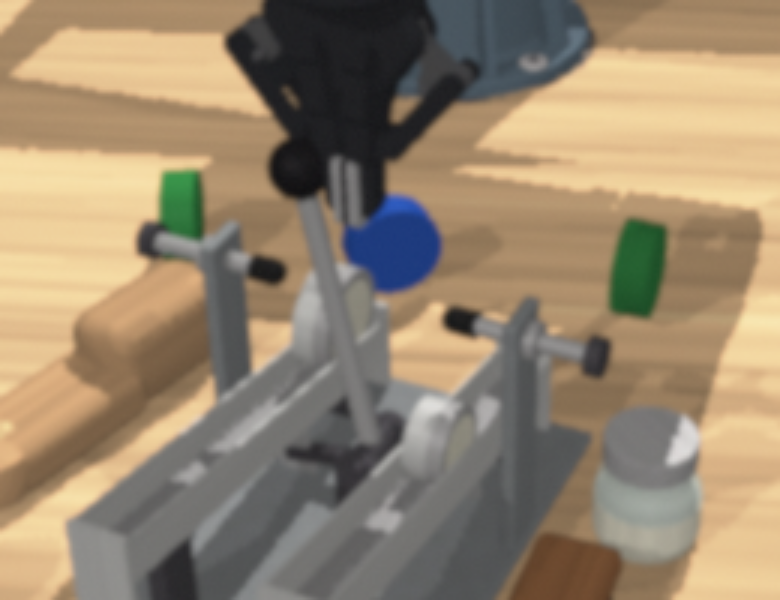

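Call:
{"name": "move_arm", "arguments": {"moves": [{"gripper": 0, "x": -0.4, "y": 0, "z": 0, "roll": 0}, {"gripper": 0, "x": -0.4, "y": 0, "z": 0, "roll": 0}, {"gripper": 0, "x": -0.4, "y": 0, "z": 0, "roll": 0}, {"gripper": 0, "x": -0.4, "y": 0, "z": 0, "roll": 0}, {"gripper": 0, "x": 0, "y": 0, "z": 0, "roll": 0}]}}

```text
time_s: 4.78
eef_pos: [0.5637, -0.0046, 0.3526]
eef_rot: [-0.0, 0.818, 0.575, -0.0]
wrist_force: [0.8, 3.4, -0.8]
opening: -0.002
```

Call:
{"name": "move_arm", "arguments": {"moves": [{"gripper": 0, "x": -0.2, "y": 0, "z": 0, "roll": 0}, {"gripper": 0, "x": -0.2, "y": 0, "z": 0, "roll": 0}, {"gripper": 0, "x": 0, "y": 0, "z": 0, "roll": 0}]}}

```text
time_s: 5.15
eef_pos: [0.5625, -0.0082, 0.3527]
eef_rot: [-0.0, 0.818, 0.575, -0.0]
wrist_force: [1.1, 3.8, -2.7]
opening: 0.002
```

Call:
{"name": "move_arm", "arguments": {"moves": [{"gripper": 0, "x": -0.2, "y": 0, "z": 0, "roll": 0}, {"gripper": 0, "x": 0, "y": 0, "z": 0, "roll": 0}]}}

```text
time_s: 5.4
eef_pos: [0.5618, -0.0101, 0.3527]
eef_rot: [-0.0, 0.818, 0.575, 0.0]
wrist_force: [0.8, 4.0, -2.2]
opening: 0.004
```

```bash
cat > m.py <<'E'
from h import *
import sys
f=[]
for i in range(4):
    c=ctrl.camera('scene');o=ctrl.get_obs();f.append(o['wrist_force'])
print(o['time_s'],o['eef_pos'],np.mean(f,0),'push',np.mean(f,0)@[.339,.941,0])
cv2.imwrite('pics/%s.png'%sys.argv[1],cv2.resize(c['img'][170:370,190:450,::-1],(780,600)))
E
python3 m.py s4
```

```text
5.6 [ 0.56183819 -0.00999101  0.35269585] [ 1.50376873  3.63927937 -2.3452745 ] push 3.9343394851460434
```

View pics/s4.png

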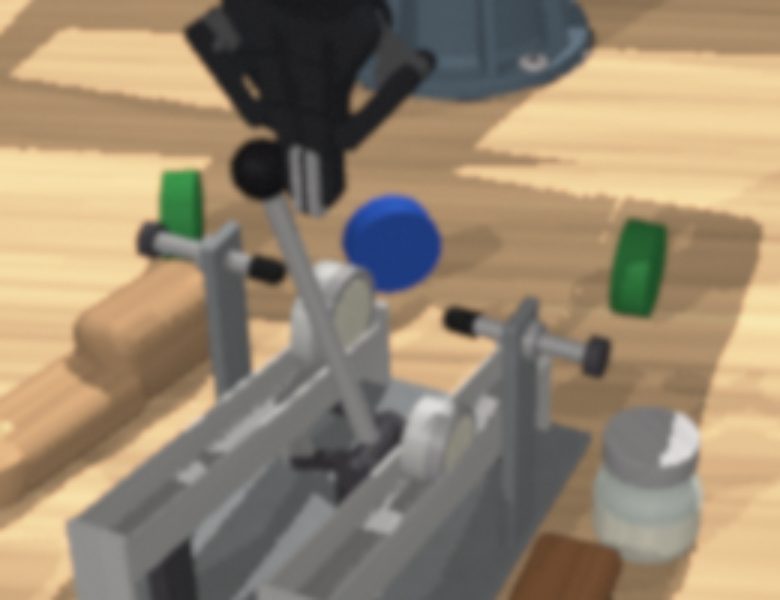

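Call:
{"name": "move_arm", "arguments": {"moves": [{"gripper": 0, "x": -0.2, "y": 0, "z": 0, "roll": 0}, {"gripper": 0, "x": -0.2, "y": 0, "z": 0, "roll": 0}, {"gripper": 0, "x": 0, "y": 0, "z": 0, "roll": 0}]}}

```text
time_s: 5.98
eef_pos: [0.5604, -0.0139, 0.3526]
eef_rot: [-0.0, 0.818, 0.575, -0.0]
wrist_force: [2.1, 4.7, -2.1]
opening: -0.001
```

Call:
{"name": "move_arm", "arguments": {"moves": [{"gripper": 0, "x": -0.2, "y": 0, "z": 0, "roll": 0}, {"gripper": 0, "x": 0, "y": 0, "z": 0, "roll": 0}]}}

```text
time_s: 6.22
eef_pos: [0.5598, -0.0158, 0.3527]
eef_rot: [-0.0, 0.818, 0.575, -0.0]
wrist_force: [1.2, 5.2, -2.9]
opening: -0.002
```

Call:
{"name": "move_arm", "arguments": {"moves": [{"gripper": 0, "x": -0.2, "y": 0, "z": 0, "roll": 0}, {"gripper": 0, "x": 0, "y": 0, "z": 0, "roll": 0}]}}

```text
time_s: 6.48
eef_pos: [0.5592, -0.0172, 0.3525]
eef_rot: [-0.0, 0.818, 0.575, 0.0]
wrist_force: [3.1, 6.4, -3.6]
opening: -0.0
```

```bash
python3 m.py s5
```

```text
6.675 [ 0.55923081 -0.01713282  0.35252856] [ 3.23977551  6.2663895  -4.67102184] push 6.994956415624374
```

Call:
{"name": "move_arm", "arguments": {"moves": [{"gripper": 0, "x": -0.1, "y": 0, "z": 0, "roll": 0}, {"gripper": 0, "x": 0, "y": 0, "z": 0, "roll": 0}]}}

```text
time_s: 6.92
eef_pos: [0.5589, -0.0178, 0.3524]
eef_rot: [-0.001, 0.818, 0.575, 0.001]
wrist_force: [4.0, 8.2, -5.0]
opening: -0.002
```

Call:
{"name": "move_arm", "arguments": {"moves": [{"gripper": 0, "x": -0.1, "y": 0, "z": 0, "roll": 0}, {"gripper": 0, "x": 0, "y": 0, "z": 0, "roll": 0}]}}

```text
time_s: 7.18
eef_pos: [0.5587, -0.0185, 0.3523]
eef_rot: [-0.001, 0.818, 0.575, 0.001]
wrist_force: [4.4, 9.6, -6.1]
opening: -0.002
```

```bash
python3 m.py s6
```

```text
7.375 [ 0.55871981 -0.01840248  0.35233129] [ 5.32054626  9.17799366 -6.20492317] push 10.440157216236138
```

View pics/s6.png

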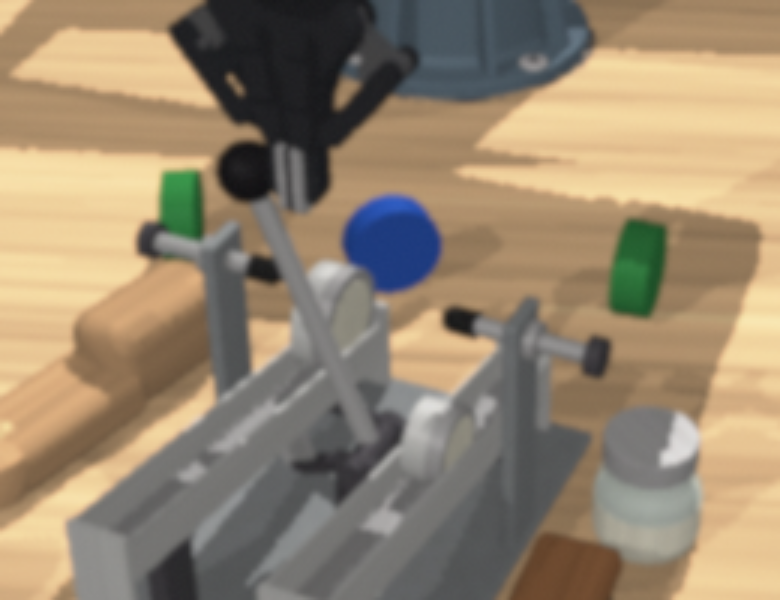

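The post is on the rubber at about 12 N in total; hold for about a second.

Call:
{"name": "move_arm", "arguments": {"moves": [{"gripper": 0, "x": 0, "y": 0, "z": 0, "roll": 0}, {"gripper": 0, "x": 0, "y": 0, "z": 0, "roll": 0}, {"gripper": 0, "x": 0, "y": 0, "z": 0, "roll": 0}, {"gripper": 0, "x": 0, "y": 0, "z": 0, "roll": 0}, {"gripper": 0, "x": 0, "y": 0, "z": 0, "roll": 0}]}}

```text
time_s: 8.0
eef_pos: [0.5587, -0.0184, 0.3523]
eef_rot: [-0.001, 0.818, 0.575, 0.001]
wrist_force: [5.0, 9.4, -6.0]
opening: 0.0
```

Call:
{"name": "move_arm", "arguments": {"moves": [{"gripper": 0, "x": 0, "y": 0, "z": 0, "roll": 0}, {"gripper": 0, "x": 0, "y": 0, "z": 0, "roll": 0}, {"gripper": 0, "x": 0, "y": 0, "z": 0, "roll": 0}, {"gripper": 0, "x": 0, "y": 0, "z": 0, "roll": 0}]}}

```text
time_s: 8.5
eef_pos: [0.5587, -0.0184, 0.3524]
eef_rot: [-0.001, 0.818, 0.575, 0.001]
wrist_force: [5.5, 8.3, -6.2]
opening: -0.001
```

```bash
python3 - <<'E'
from h import *
import pickle
s=pickle.load(open('c.pkl','rb'))['scene']
b=np.array([.573,.014]);X=np.array([.945,-.3265]);Y=np.array([.3265,.945])
for n,x,y,z in(('Lstart',.03,-.05,.085),('Lfront',-.055,-.05,.071),('S',.025,.05,.075)):
    u,v=proj(s,np.append(b+x*X+y*Y,z)); print(n,u,v,'crop',(u-190)*3,(v-170)*3)
E
```

```text
Lstart 274.0909378352658 298.52795534674596 crop 252.27281350579733 385.58386604023787
Lfront 300.5424449541812 276.7089733937779 crop 331.62733486254353 320.12692018133373
S 334.2440394439611 318.97473877887387 crop 432.7321183318834 446.9242163366216
```

The large tin is seen at the front and the small one is still behind its gate. Now letting the lever back gently.

Call:
{"name": "move_arm", "arguments": {"moves": [{"gripper": 0, "x": 0.4, "y": 0, "z": 0, "roll": 0}, {"gripper": 0, "x": 0.8, "y": 0, "z": 0, "roll": 0}, {"gripper": 0, "x": 0.8, "y": 0, "z": 0, "roll": 0}, {"gripper": 0, "x": 0.8, "y": 0, "z": 0, "roll": 0}, {"gripper": 0, "x": 0.8, "y": 0, "z": 0, "roll": 0}]}}

```text
time_s: 9.12
eef_pos: [0.5709, 0.0148, 0.3528]
eef_rot: [0.0, 0.818, 0.575, -0.0]
wrist_force: [0.9, 1.6, 0.6]
opening: -0.002
```

Call:
{"name": "move_arm", "arguments": {"moves": [{"gripper": 0, "x": 0.8, "y": 0, "z": 0, "roll": 0}, {"gripper": 0, "x": 0.8, "y": 0, "z": 0, "roll": 0}, {"gripper": 0, "x": 0.8, "y": 0, "z": 0, "roll": 0}, {"gripper": 0, "x": 0.8, "y": 0, "z": 0, "roll": 0}, {"gripper": 0, "x": 0.8, "y": 0, "z": 0, "roll": 0}]}}

```text
time_s: 9.75
eef_pos: [0.5844, 0.0525, 0.3526]
eef_rot: [-0.0, 0.818, 0.575, -0.0]
wrist_force: [-0.3, -0.0, 0.4]
opening: 0.0
```

Call:
{"name": "move_arm", "arguments": {"moves": [{"gripper": 0, "x": 0.8, "y": 0, "z": 0, "roll": 0}, {"gripper": 0, "x": 1.5, "y": 0, "z": 0, "roll": 0}, {"gripper": 0, "x": 2, "y": 0, "z": 0, "roll": 0}, {"gripper": 0, "x": 0, "y": 0, "z": -3, "roll": 0}, {"gripper": 0, "x": 0, "y": 0, "z": -3, "roll": 0}]}}

```text
time_s: 10.38
eef_pos: [0.599, 0.0939, 0.4129]
eef_rot: [-0.0, 0.818, 0.575, -0.0]
wrist_force: [0.5, -0.9, -0.2]
opening: 0.002
```

Call:
{"name": "move_arm", "arguments": {"moves": [{"gripper": 0, "x": 0, "y": 0, "z": 0, "roll": 0}, {"gripper": 0, "x": 0, "y": 0, "z": 0, "roll": 0}, {"gripper": 0, "x": 0, "y": 0, "z": 0, "roll": 0}, {"gripper": 0, "x": 0, "y": 0, "z": 0, "roll": 0}]}}

```text
time_s: 10.88
eef_pos: [0.5986, 0.0926, 0.4116]
eef_rot: [-0.001, 0.818, 0.575, -0.001]
wrist_force: [1.2, 0.0, 0.4]
opening: 0.001
```

```bash
python3 m.py s7
```

```text
11.075 [0.59878323 0.09246803 0.41239943] [ 0.15274436  0.0839606  -0.14395684] push 0.13078726307879904
```

View pics/s7.png

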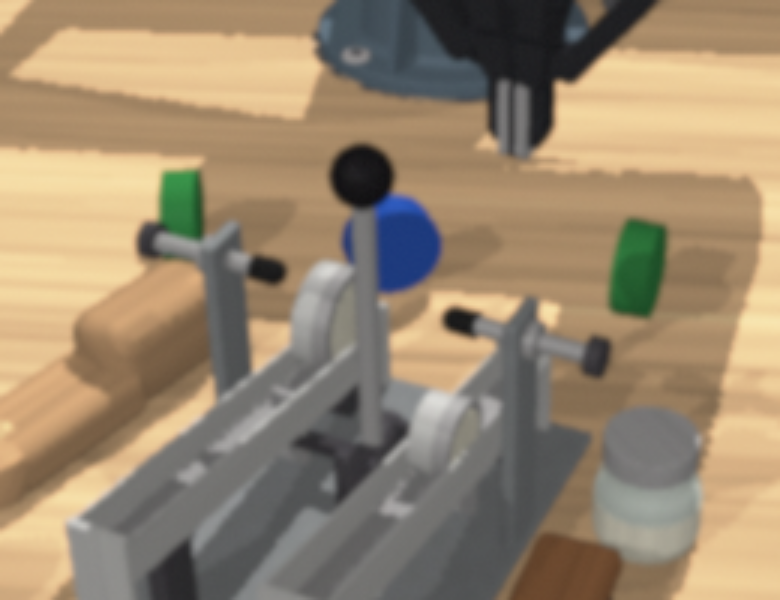

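```bash
python3 -c "
from bench import ctrl
print(ctrl.hand_in())"
```

```text
the job is handed in; nothing more can be done
None
```

The job is done and handed in after about 11 s of robot time; `hand_in` reports no verdict, so the result isn't confirmed.

- **Push and hold:** The large tin was in the right lane (y = -50 mm). I pushed the ball that way with closed fingers until the post met the rubber. I held it there for over 1 s at about 10.4 N sideways, 12.5 N in total. The spring accounts for roughly 5 N of that, so it was firm but well below 20 N.
- **Release:** I backed off in small steps so the lever would not swing over and open the other gate, then lifted the gripper clear.
- **Last picture:**
    - The ball is back at its starting pixel.
    - The large tin stands on edge at the front of its lane, close to the position I had calculated for it.
    - The small tin is still behind its gate. It shifted by a few millimetres at most while its gate was raised, then returned.
    - The last and jar look unmoved; the brush is mostly outside the close-up, but the arm never went near it.
    - The wrist force was back to about 0.

No check failed. I judged the tins' rest positions from the picture, and did not measure their speed.

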